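# Swap the plug-in relay behind a sprung catch

## Robot

A 7-joint arm with a two-finger parallel gripper is mounted at the origin on a cart in front of the work surface, level with it; the furniture and walls round the work are solid. World frame = base frame: x ahead of the robot, y to its left, z up, the work surface at z = 0. Lengths are in m, angles in rad, forces in N, time in s.
With the tool pointing down it reaches from about 0.4 to 0.85 m from the base axis. Payload 4.5 kg.
Tool frame: the origin (TCP) lies midway between the tips of the shut fingers; the grasp point (between the pads) lies 19 mm behind it; z points along the fingers, y is the line along which they close (so a half turn about z gives the same grasp; the last joint's range is limited). The gripper opens to 88 mm and grips with 3 to 60 N. Pads are 18 mm wide; open, the fingers measure 123 mm over their backs; the gripper's body (75 mm by 187 mm) begins 45 mm behind the grasp point.
Start: joints at [0.034, 0.689, -0.195, 1.565, 0.157, 0.902, -0.215], TCP at [0.625, 0, 0.239] pointing down, gripper open.
Joint ranges: [-3.01, 3.01], [-0.46, 2.08], [-1.47, 1.51], [0.13, 2.56], [-1, 4.14], [0.04, 2.09], [-2.66, 2.66]. Speed limits (rad/s): [2.57, 2.57, 3.14, 3.14, 3.14, 3.14, 3.14].

## Interface

Orientations are given as a unit quaternion [x, y, z, w].
In Python, from plant import r gives the robot as it stands. The module is installed in compiled form; this text tells all that it offers.
- The arm moves only by the tool step_arm, never from a script. Its argument "series" is a list of rows, each a list of 7 numbers: the shift along the world's x, y, z in mm, then the turn, a rotation vector about the world's x, y, z in rad, then the closure, from 0 (fully open) to 1 (shut). A call has 1 to 20 rows; each row shifts and turns the commanded pose from where the row before left it; what a row does not reach is not made up. A row lasts 1/10 s, in which the tool goes at most 50 mm and 8.59 degrees, less where a joint would pass 70% of its speed; a pose out of reach is approached as far as the arm can. A call is refused whole if a number of a shift passes 50 or a number of a turn 0.15, either way. A call with a gripper value outside its range is refused whole. The fingers move at their own pace and stop on an object; "force" is the grip in N (left out, the last holds). Time passes only in rows, so rows that do not move let the fingers close. It gives the time, the measured TCP pose, the force, the opening and the grip force at its end, in the units of the state.
- r.get_state(): the state, without advancing time (a new reading comes with each control period).
- r.snapshot(name): name is "scene" or "side" or "wrist"; returns (picture, depth): 384x512x3 uint8, blue, green, red; 384x512 float32, m along the optical axis (not along the pixel's ray), 0 where there is no reading.
- r.get_calibration(name): a dict with "intrinsics" (3x3 intrinsics, pixels), "dist_coeffs" ([k1, k2, p1, p2, k3] as OpenCV has them; the pictures are not rectified), "pose" (4x4, takes a point from camera to world coordinates). Camera axes: x right, y up, looking along -z (the intrinsics and any distortion apply to the point x, -y, -z); pixel columns grow to the right and rows downward; lengths in m; the calibration is good to about 2 mm. A picture is of the moment at which its call begins: read the wrist's pose just before it. get_calibration takes no time and is no camera call; for the wrist camera it gives the pose at the moment of the call.
- r.finish_job(): hands the job in; it is judged then, once.
The state is a dict: "clock": time; "q": joint angles; "qd": joint speeds; "joint_torque": joint torques, N m; "tool_pos": TCP position; "eef_rot": TCP orientation; "contact_force": force on the tool from outside, world axes, zero at the start; "moment": the same for the moment, N m; "opening": opening from 0.0 (shut) to 1.0 (fully open); "finger_force": force on a finger pad.
Only numpy, scipy, OpenCV 4.12 (cv2) and the standard library are available. Lean on these libraries where they do the work, as an engineer would, in place of code of your own. Each camera call takes 0.05 s, during which the arm holds its last target. There are 200 camera calls.

## Task

Change the relay in the sloped socket on the desk. Push the black wedge down between the fixed post and the lug of the sprung catch so that it stays there and holds the catch open, pull the old relay out and put it in the grey tray, then plug the new relay fully home in the socket. Last, pull the wedge out so that the catch springs back over the new relay, and put the wedge in the tray too; leave the solder reel, the tape roll and the grey interface box where they are.

Things in the scene. Friction and masses are not known exactly. Their poses are not given: they have to be found in the camera images.
- deck: Sloped grey deck of the relay base, 76 x 124 mm, fixed; spans x -38..38, y -34..90 mm, its upper face at z 0. Origin: centre of the socket's mouth, in that face. z is the outward normal, 30 degrees from vertical, leaning about towards the robot; x points up the slope, y level along the deck to the left. Parts here go in and out along z, so the tool must tilt with it.
- socket_floor (a point): Centre of the socket's floor. The socket is a blind rectangular hole in the deck, 21 mm (deck x) by 27 mm (deck y), 18 mm deep along deck z, with a 2 mm chamfer round its mouth. Axes as the deck's.
- catch (a joint): Position in m of the sprung aluminium catch, which slides along deck +y: 0 closed, 0.024 at its stop. A spring closes it (1.4 N closed, 3 N at 0.0185). Closed, its lip lies over the relay's top, so that a relay can neither come out nor go in; the way is free above 0.010.
- catch_lip (a point): Under edge of the catch's lip, the end nearest the socket's axis: deck x 0, y 9 mm + joint value, z 46.5 mm (2.5 mm over a seated relay's top). The lip is 16 mm wide in x and 4.5 mm thick; the arm that carries it stands 12 to 16 mm farther in +y.
- post_top (a point): Middle of the top of the fixed steel post, deck x -7..7, y 43..48.5 mm, z up to 33 mm (this point: y 45.8, z 33). The catch's rail passes under it; the wedge goes in on its +y side.
- catch_lug (a point): On the inner face of the catch's upright lug: deck x 0, y 57 mm + joint value, z 20 mm; the lug is 14 mm wide in x. Upright from z 7 to 20 mm, above that it leans outward as a lead-in, 19 mm in y over 28 mm, up to z 48 mm. Closed, the gap from post to lug is 8.5 mm; the catch's rail is its floor, top at z 7 mm.
- wedge_place (a point): Where the middle of the wedge's tip comes when it is pushed fully in: deck x 0, y 63.5, z 8 mm. Wedge z along deck z, its 24 mm width along deck y, with 3 mm between it and the post. The catch is then at 0.0185; let go, the wedge is pushed against the post (catch about 0.015), may lean by 0.1 rad, and stays by itself. Pushing it in takes about 3 to 8 N.
- wedge_center (a point): Centre of the loose black plastic wedge, a ribbed block 22 (x) by 24 (y) by 60 mm (z), 60 g; this point is 30 mm above its tip. The lowest 10 mm taper in y from 24 to 16 mm. At the start it stands on its tip on the desk; half a turn makes no difference. Grip it across its 22 mm (x), near the middle, where it cannot swivel.
- old_relay_center (a point): Centre of the old relay, seated in the socket at the start: white block 30 (x) by 36 (y) by 44 mm (z) with a black plug foot 18 by 24 mm, 16 mm long, under it (last 6 mm 14 by 20 mm). This point is 30 mm above the foot's end. Seated, the block's shoulder is on the deck's face, this point at deck z 14 mm and the axes as the deck's. Grip it across its 30 mm (x). 70 g.
- new_relay_center (a point): Centre of the new relay, of the same shape and size as the old one; at the start it stands upright on its plug foot on the desk, its white block from 16 to 60 mm up. Half a turn makes no difference. Grip it across its 30 mm (x). 55 to 90 g.
- tray: Open grey plastic tray, 105 (x) by 150 (y) by 20 mm high, walls and floor 4 mm, fixed to the desk; origin under its centre.
- solder_reel_center (a point): Solder reel, 49 mm across, 40 mm high, standing; a bystander; its centre.
- tape_roll_center (a point): Roll of tape, 55 mm across, 19 mm high, lying; a bystander; its centre.
- line_modem_center (a point): Grey interface box, 106 by 70 by 26 mm, behind the deck; a bystander; its centre.

How it is judged:
By the outcome, as a careful person would: the job done as asked, in the order asked, and still so for the second after the job is handed in, with the robot touching nothing.
It also fails if it takes over 72 s, if anything falls off the work surface, if the arm or the gripper's body presses on something with over 40 N, if the wrist force passes 120 N, or if a joint passes its speed limit or range.

## Working session

There is one attempt and no reset: what is moved stays moved. The work goes in short steps, Python scripts to look and compute and a tool call to move; the robot and the scene stay as the last step left them, time stands still between calls to the robot, and variables do not carry over. Pictures are saved under pics/ and viewed, at most 10 in all, crops included, and the job is handed in when it is done.

Besides the shell and the picture viewer there is one more tool, called after "Request:" as name(argument=value, ...), one argument or row to a line, values as JSON. step_arm: Moves the arm, as the interface text tells. Its arguments: {"type":"object","properties":{"series":{"type":"array"},"force":{"type":"number"}},"required":["series"]}

```bash
mkdir -p pics
cat > h.py <<'E'
import numpy as np, cv2
from plant import r
from scipy.spatial.transform import Rotation as R
def snap(n):
    c=r.get_calibration(n); p,d=r.snapshot(n); return p,d,c
def cloud(d,c):
    K=np.array(c["intrinsics"],float); D=np.array(c["dist_coeffs"],float); T=np.array(c["pose"])
    h,w=d.shape; v,u=np.mgrid[0:h,0:w]
    uv=np.stack([u.ravel(),v.ravel()],1).astype(np.float64)[:,None]
    n=cv2.undistortPoints(uv,K,D).reshape(h,w,2)
    P=np.stack([n[...,0]*d,-n[...,1]*d,-d],-1)@T[:3,:3].T+T[:3,3]
    P[d<=0]=np.nan
    return P
def proj(X,c):
    K=np.array(c["intrinsics"],float); D=np.array(c["dist_coeffs"],float); T=np.array(c["pose"])
    q=(np.atleast_2d(X)-T[:3,3])@T[:3,:3]; q=q*[1,-1,-1]
    return cv2.projectPoints(q,np.zeros(3),np.zeros(3),K,D)[0].reshape(-1,2)
E
python3 - <<'E'
from h import *
ims=[]
for n in("scene","side"):
    p,d,c=snap(n); np.savez(n+"0.npz",p=p,d=d,P=cloud(d,c)); print(n,np.round(c["pose"],3).tolist()); 
    cv2.imwrite(f"pics/{n}0.png",cv2.resize(p,(800,600)))
s=r.get_state(); print(s)
E
```

```text
scene [[0.684, 0.485, -0.545, -0.026], [-0.73, 0.441, -0.523, -0.72], [-0.013, 0.755, 0.656, 0.819], [0.0, 0.0, 0.0, 1.0]]
side [[0.877, 0.334, -0.347, 0.143], [-0.481, 0.595, -0.644, -0.948], [-0.009, 0.731, 0.682, 0.974], [0.0, 0.0, 0.0, 1.0]]
{'clock': 0.1, 'q': array([ 0.03378919,  0.68993874, -0.19457911,  1.56621969,  0.15730159,
        0.90253912, -0.21511624]), 'qd': array([-0.00069124, -0.0034015 , -0.0006782 , -0.00191799, -0.00063244,
       -0.00078237, -0.0008808 ]), 'joint_torque': array([-3.08775299e-03, -5.28501892e+01, -1.27141513e+00, -1.53837240e+01,
       -5.25604945e-02,  1.96265515e-03,  5.71585565e-05]), 'tool_pos': array([ 6.24423764e-01, -6.97923638e-06,  2.37973065e-01]), 'eef_rot': array([ 7.07065884e-01,  7.07147159e-01, -6.35346855e-04, -5.72023443e-04]), 'contact_force': array([ 0.36956658,  0.32833463, -0.48775657]), 'moment': array([ 0.02692789, -0.0168845 ,  0.02314842]), 'finger_force': 0.0, 'opening': 0.9999754674987387}
```

View pics/scene0.png

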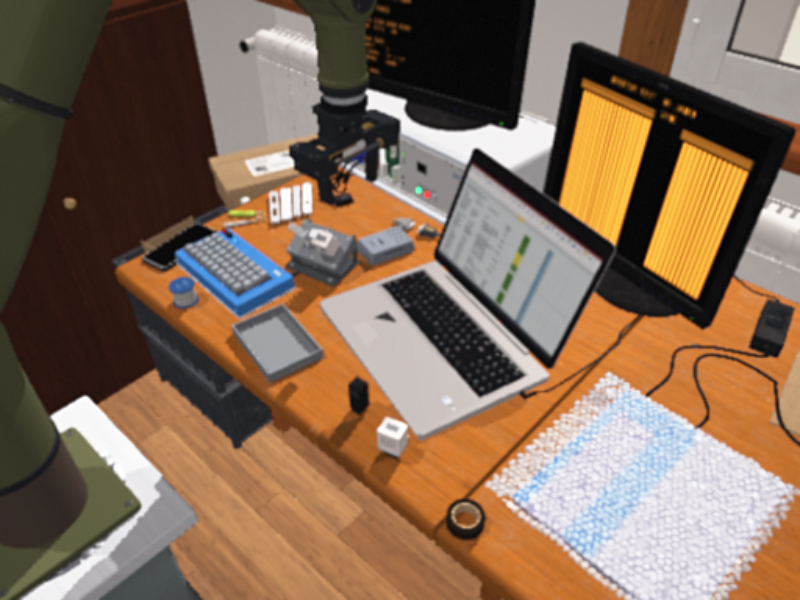

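View pics/side0.png

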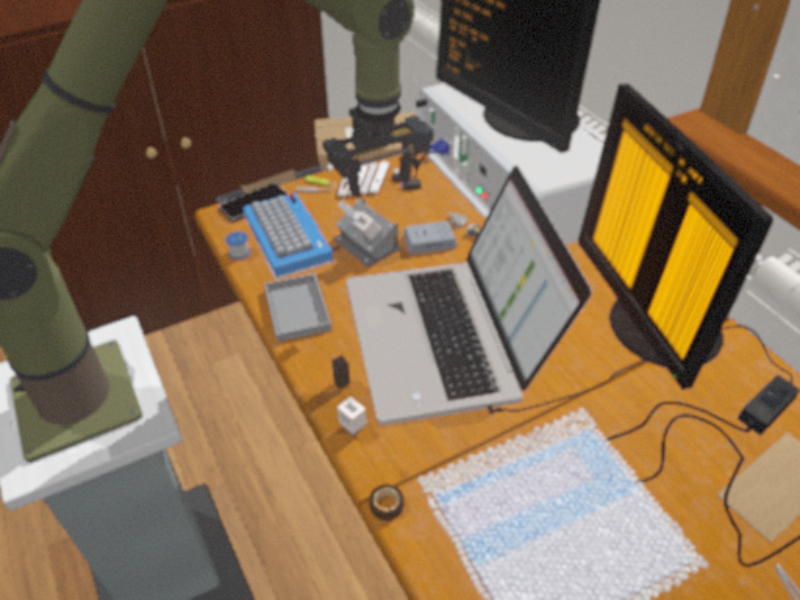

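The scene view (800x600) shows the base with the old relay at (322,245), the tray at (278,343), the wedge at (358,395), the new relay at (393,436), the tape at (465,518) and the reel at (182,290). The side view agrees. Next I'll work out positions from depth.

```bash
cat > m.py <<'E'
from h import *
P=np.concatenate([np.load(n+"0.npz")["P"].reshape(-1,3) for n in("scene","side")])
C=np.concatenate([np.load(n+"0.npz")["p"].reshape(-1,3) for n in("scene","side")])
S=np.load("scene0.npz")["P"]; D=np.load("side0.npz")["P"]
f=lambda A,u,v: np.round(A[int(v*.64),int(u*.64)],3)
for nm,a,b in(("base",(322,245),(362,222)),("tray",(278,343),(297,308)),("wedge",(358,385),(340,365)),("new",(393,428),(350,410)),("tape",(455,505),(377,492)),("reel",(182,285),(237,240)),("modem",(385,240),(430,235))): print(nm,f(S,*a),f(D,*b))
E
python3 m.py
```

```text
base [0.622 0.085 0.089] [0.63  0.097 0.092]
tray [0.44  0.013 0.007] [0.442 0.015 0.005]
wedge [ 0.434 -0.202  0.061] [ 0.434 -0.205  0.063]
new [ 0.41  -0.296  0.06 ] [ 0.408 -0.3    0.062]
tape [ 0.394 -0.428  0.017] [ 0.387 -0.43   0.021]
reel [0.399 0.238 0.04 ] [0.399 0.235 0.043]
modem [0.777 0.07  0.025] [0.773 0.06  0.03 ]
```

```bash
cat >> m.py <<'E'
print()
for nm,c0,zr in(("wedge",(.434,-.203),(.053,.07)),("new",(.409,-.298),(.053,.07))):
    for A in(S,D):
        Q=A.reshape(-1,3); k=(np.hypot(Q[:,0]-c0[0],Q[:,1]-c0[1])<.035)&(Q[:,2]>zr[0])&(Q[:,2]<zr[1]); q=Q[k]
        print(nm,k.sum(),q.mean(0).round(4),cv2.minAreaRect((q[:,:2]*1000).astype(np.float32)))
E
python3 m.py|sed 1,8d
python3 - <<'E'
from h import *
p,d,c=snap("wrist"); P=cloud(d,c); np.savez("w0.npz",p=p,d=d,P=P); cv2.imwrite("pics/w0.png",cv2.resize(p,(800,600)))
print(np.round(c["pose"],3).tolist(),c["intrinsics"],c["dist_coeffs"])
E
```

```text
wedge 92 [ 0.4348 -0.2001  0.0593] ((436.04266357421875, -198.90386962890625), (23.69314956665039, 24.652891159057617), 6.697080135345459)
wedge 77 [ 0.4367 -0.2004  0.0606] ((436.867431640625, -199.48377990722656), (22.253782272338867, 25.567867279052734), 8.683095932006836)
new 198 [ 0.4077 -0.2987  0.0597] ((408.67034912109375, -297.3699951171875), (32.39608383178711, 35.80644989013672), 14.490752220153809)
new 165 [ 0.4096 -0.2988  0.061 ] ((409.60833740234375, -296.7813415527344), (31.652544021606445, 37.583168029785156), 17.522621154785156)
[[1.0, -0.0, 0.002, 0.625], [-0.001, 0.959, 0.284, 0.072], [-0.002, -0.284, 0.959, 0.385], [0.0, 0.0, 0.0, 1.0]] [[339.40218294   0.         256.6064216 ]
 [  0.         339.40218294 189.63131334]
 [  0.           0.           1.        ]] [-0.05285367  0.          0.          0.          0.        ]
```

View pics/w0.png

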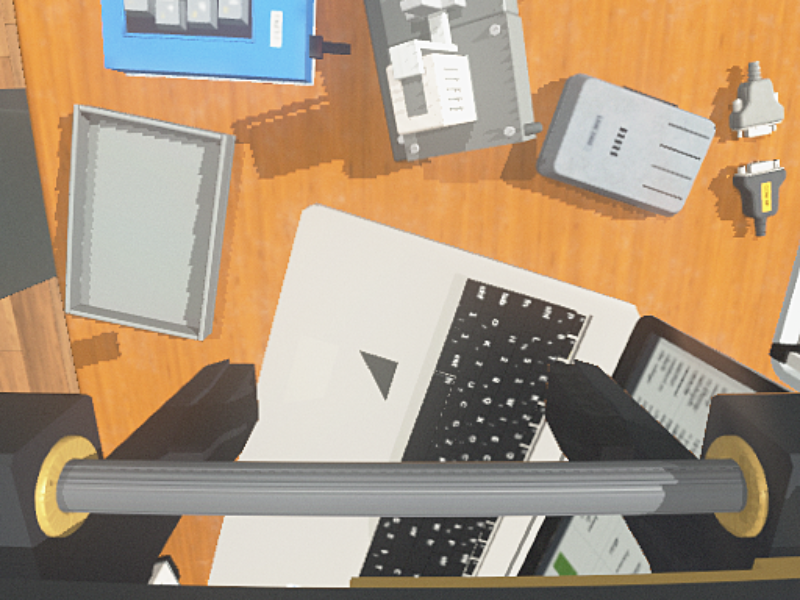

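The wrist view shows the deck at (450,75), cut off at the top, with the relay at (432,92) and the tray at (150,225). I'll move over the deck for the full view.

Request:
step_arm(
  series=[
    [-10, 40, 0, 0, 0, 0, 0],
    [-10, 40, 0, 0, 0, 0, 0],
    [0, 40, 0, 0, 0, 0, 0],
    [0, 0, 0, 0, 0, 0, 0],
    [0, 0, 0, 0, 0, 0, 0],
  ],
)

```text
clock: 0.65
tool_pos: [0.6046, 0.1212, 0.2384]
eef_rot: [0.706, 0.708, -0.0, -0.0]
contact_force: [0.4, -1.4, 0.3]
opening: 1.001
finger_force: 0.0
```

Run:
```python
from h import *
p,d,c=snap("wrist"); P=cloud(d,c); np.savez("w1.npz",p=p,d=d,P=P); cv2.imwrite("pics/w1.png",cv2.resize(p,(800,600)))
print(np.round(c["pose"],3).tolist())
k=(abs(P[...,0]-.62)<.1)&(abs(P[...,1]-.11)<.1)&(P[...,2]>.012)
q=P[k]
# ransac planes w/ normal approx
rng=np.random.default_rng(0)
best=0
for i in range(3000):
    a=q[rng.choice(len(q),3)]; n=np.cross(a[1]-a[0],a[2]-a[0]); l=np.linalg.norm(n)
    if l<1e-5: continue
    n/=l; n*=np.sign(n[2])
    if abs(n[2]-.866)>.03: continue
    m=abs((q-a[0])@n)<.0015
    if m.sum()>best: best=m.sum();M=m
a=q[M]; cen=a.mean(0); n=np.linalg.svd(a-cen,full_matrices=False)[2][2]; n*=np.sign(n[2])
print(len(q),best,n,np.degrees(np.arccos(n[2])),cen,np.degrees(np.arctan2(-n[1],-n[0])))
h=(q-cen)@n; print(np.histogram(h,np.arange(-.03,.07,.005)))
```

```text
[[1.0, -0.002, 0.0, 0.604], [0.002, 0.959, 0.284, 0.193], [-0.001, -0.284, 0.959, 0.386], [0.0, 0.0, 0.0, 1.0]]
61803 14928 [-2.63338056e-04  4.71370954e-01  8.81935006e-01] 28.123329783716578 [0.60383452 0.14475752 0.32050779] -89.96799090510191
(array([  638,   668,   760,   937,  1716, 11070, 11920,  4259,  3559,
        1653,     0,     0,     0,     0,     0,     0,     0,     0,
           0]), array([-3.0000000e-02, -2.5000000e-02, -2.0000000e-02, -1.5000000e-02,
       -1.0000000e-02, -5.0000000e-03,  6.9388939e-18,  5.0000000e-03,
        1.0000000e-02,  1.5000000e-02,  2.0000000e-02,  2.5000000e-02,
        3.0000000e-02,  3.5000000e-02,  4.0000000e-02,  4.5000000e-02,
        5.0000000e-02,  5.5000000e-02,  6.0000000e-02,  6.5000000e-02]))
```

View pics/w1.png

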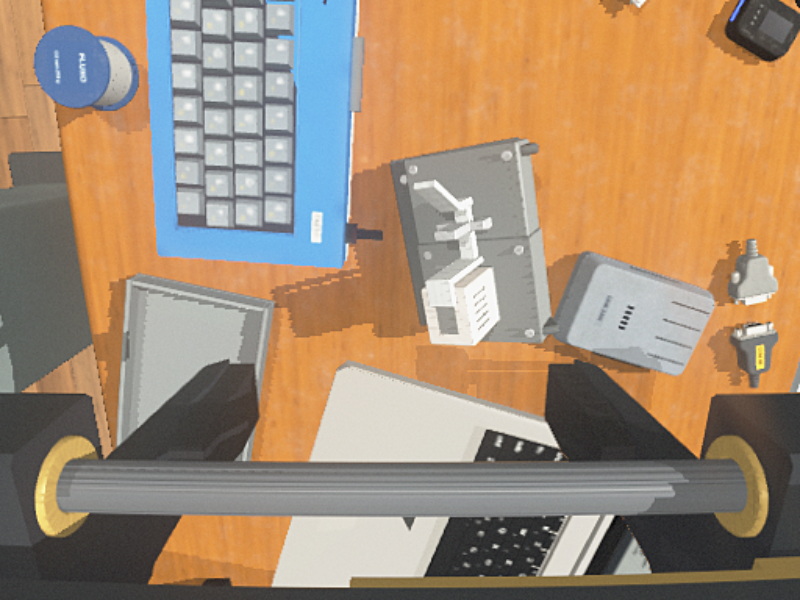

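The view shows the whole deck with corners near (392,160), (530,140), (550,340) and (420,340), and the relay at (462,305). The catch's lug is at (430,190). The plane fit picked up the gripper, so I'll restrict it.

```bash
cat > deck.py <<'E'
from h import *
z=np.load("w1.npz"); P=z["P"]
k=(P[...,0]>.53)&(P[...,0]<.70)&(P[...,1]>.03)&(P[...,1]<.24)&(P[...,2]>.008)&(P[...,2]<.14)
k[230:]=False
q=P[k]; rng=np.random.default_rng(0); best=0
for i in range(4000):
    a=q[rng.choice(len(q),3)]; n=np.cross(a[1]-a[0],a[2]-a[0]); l=np.linalg.norm(n)
    if l<1e-5: continue
    n/=l; n*=np.sign(n[2])
    if abs(n[2]-.866)>.05 or n[0]>-.3: continue
    m=abs((q-a[0])@n)<.0015
    if m.sum()>best: best=m.sum();M=m
a=q[M]; cen=a.mean(0); n=np.linalg.svd(a-cen,full_matrices=False)[2][2]; n*=np.sign(n[2])
print(len(q),best,n.round(4),"tilt",np.degrees(np.arccos(n[2])),cen,"yaw",np.degrees(np.arctan2(-n[1],-n[0])))
h=(q-cen)@n; b=np.histogram(h,np.arange(-.04,.07,.0025)); print([(round(e,4),c) for c,e in zip(*b)])
y=np.cross([0,0,1],-n*[1,1,0]); y/=np.linalg.norm(y); x=np.cross(y,n)
on=q[abs(h)<.002]; uv=np.stack([(on-cen)@x,(on-cen)@y],1)*1000
rc=cv2.minAreaRect(uv.astype(np.float32)); print(rc, np.percentile(uv,[.3,99.7],axis=0))
top=q[(h>.0415)&(h<.047)]; t=np.stack([(top-cen)@x,(top-cen)@y],1)*1000; print("top",len(t),np.percentile(t,[2,50,98],axis=0), cv2.minAreaRect(t.astype(np.float32)))
E
python3 deck.py
```

```text
15874 5584 [-0.4912 -0.091   0.8663] tilt 29.96782733649543 [0.6525593  0.14087458 0.06126115] yaw 10.491139592356811
[(np.float64(-0.04), np.int64(0)), (np.float64(-0.0375), np.int64(0)), (np.float64(-0.035), np.int64(0)), (np.float64(-0.0325), np.int64(0)), (np.float64(-0.03), np.int64(0)), (np.float64(-0.0275), np.int64(45)), (np.float64(-0.025), np.int64(126)), (np.float64(-0.0225), np.int64(107)), (np.float64(-0.02), np.int64(83)), (np.float64(-0.0175), np.int64(102)), (np.float64(-0.015), np.int64(102)), (np.float64(-0.0125), np.int64(108)), (np.float64(-0.01), np.int64(137)), (np.float64(-0.0075), np.int64(206)), (np.float64(-0.005), np.int64(292)), (np.float64(-0.0025), np.int64(2966)), (np.float64(0.0), np.int64(3046)), (np.float64(0.0025), np.int64(171)), (np.float64(0.005), np.int64(349)), (np.float64(0.0075), np.int64(285)), (np.float64(0.01), np.int64(354)), (np.float64(0.0125), np.int64(421)), (np.float64(0.015), np.int64(522)), (np.float64(0.0175), np.int64(585)), (np.float64(0.02), np.int64(695)), (np.float64(0.0225), np.int64(724)), (np.float64(0.025), np.int64(615))
[... 268 characters left out ...]
0.045), np.int64(175)), (np.float64(0.0475), np.int64(80)), (np.float64(0.05), np.int64(250)), (np.float64(0.0525), np.int64(2)), (np.float64(0.055), np.int64(0)), (np.float64(0.0575), np.int64(0)), (np.float64(0.06), np.int64(0)), (np.float64(0.0625), np.int64(0)), (np.float64(0.065), np.int64(0)), (np.float64(0.0675), np.int64(0))]
((-26.79725456237793, 9.461326599121094), (124.27286529541016, 187.1361846923828), 57.40995788574219) [[-88.84772681 -75.09020476]
 [ 30.49668696 100.21112636]]
top 1099 [[-108.48363308  -58.15840623]
 [  -7.40482402  -40.53226171]
 [   5.56697787   63.16894681]] ((-44.88913345336914, 18.568939208984375), (85.0577621459961, 178.070556640625), 47.891414642333984)
```

```bash
cat >> deck.py <<'E'
print('----')
H=((P-cen)@n); U=((P-cen)@x)*1000; V=((P-cen)@y)*1000
m=((abs(H)<.002)&k).astype(np.uint8)
m=cv2.morphologyEx(m,cv2.MORPH_OPEN,np.ones((3,3),np.uint8))
nl,L,st,_=cv2.connectedComponentsWithStats(m); j=1+np.argmax(st[1:,4]); 
uv=np.stack([U[L==j],V[L==j]],1); print(st[j],cv2.minAreaRect(uv.astype(np.float32)),np.percentile(uv,[.3,99.7],axis=0).round(1))
# edge points per-row: extremes in u for each v bin
for nm,i,s in(("umin",0,-1),("umax",0,1),("vmin",1,-1),("vmax",1,1)):
    o=uv[:,1-i]; E=[]
    for b in np.arange(o.min()+6,o.max()-6,3):
        w=uv[abs(o-b)<1.5][:,i]
        if len(w)>3: E.append((b,(s*w).max()*s))
    E=np.array(E); med=np.median(E[:,1]); g=abs(E[:,1]-med)<8
    f=np.polyfit(E[g,0],E[g,1],1); g2=abs(np.polyval(f,E[:,0])-E[:,1])<1.5; f=np.polyfit(E[g2,0],E[g2,1],1); print(nm,g2.sum(),len(E),f.round(4),np.degrees(np.arctan(f[0])).round(2),med.round(1))
img=np.zeros((384,512),np.uint8)
t=(H>.041)&(H<.047)&k&(abs(U)<60)&(V<0)&(V>-110)
nl,L2,st,_=cv2.connectedComponentsWithStats(t.astype(np.uint8)); j=1+np.argmax(st[1:,4]); tt=np.stack([U[L2==j],V[L2==j]],1)
print("top",st[j],cv2.minAreaRect(tt.astype(np.float32)),H[L2==j].mean(),np.percentile(tt,[1,99],axis=0))
E
python3 deck.py|sed 1,/----/d
```

```text
[ 259   92   88  128 5622] ((-7.844493865966797, -13.586261749267578), (76.98251342773438, 124.76322174072266), 0.25312894582748413) [[-45.4 -75.1]
 [ 30.5  47.9]]
umin 25 38 [ 1.23000e-02 -4.54406e+01] 0.7 -45.1
umax 38 38 [-7.9000e-03  3.0119e+01] -0.45 30.3Traceback (most recent call last):
  File "deck.py", line 33, in <module>
    f=np.polyfit(E[g,0],E[g,1],1); g2=abs(np.polyval(f,E[:,0])-E[:,1])<1.5; f=np.polyfit(E[g2,0],E[g2,1],1); print(nm,g2.sum(),len(E),f.round(4),np.degrees(np.arctan(f[0])).round(2),med.round(1))
    raise TypeError("expected non-empty vector for x")
TypeError: expected non-empty vector for x
```

```bash
sed -i '/^for nm,i,s/,/^    E=np.array/d' deck.py; sed -i '/f=np.polyfit/d' deck.py
cat >> deck.py <<'E'
O=cen+x*(-7.84e-3)+y*(-41.6e-3)
Rd=np.stack([x,y,n],1)@R.from_euler('z',0.1,degrees=True).as_matrix()
# enforce tilt exactly 30
yaw=np.arctan2(Rd[1,1],Rd[0,1])-np.pi/2
Rd=(R.from_euler('z',yaw)*R.from_euler('y',-30,degrees=True)).as_matrix()
print("O",O.round(4),"yaw",np.degrees(yaw),"n",Rd[:,2])
np.savez("deckpose.npz",O=O,R=Rd)
X=(P[k]-O)@Rd*1000
def rep(nm,m): q=X[m]; print(nm,len(q),np.percentile(q,[2,50,98],axis=0).round(1).tolist())
rep("relaytop",(abs(X[:,2]-44)<2)&(abs(X[:,0])<25)&(X[:,1]>-28)&(X[:,1]<8))
rep("lip",(X[:,2]>48)&(abs(X[:,0])<25)&(X[:,1]<28))
rep("post",(abs(X[:,2]-33)<1.5)&(abs(X[:,0])<14)&(X[:,1]>35)&(X[:,1]<56))
rep("lug",(X[:,2]>43)&(abs(X[:,0])<25)&(X[:,1]>60))
E
python3 deck.py|sed 1,/----/d
```

```text
[ 259   92   88  128 5622] ((-7.844493865966797, -13.586261749267578), (76.98251342773438, 124.76322174072266), 0.25312894582748413) [[-45.4 -75.1]
 [ 30.5  47.9]]
top [269 183  36  38 903] ((-8.800872802734375, -41.189414978027344), (30.402976989746094, 35.971614837646484), 0.3386958837509155) 0.043973539032818115 [[-23.44299318 -58.81418055]
 [  5.88160544 -23.80812868]]
O [0.6535 0.0987 0.0573] yaw 10.577770216974338 n [-0.49150332 -0.09178499  0.8660254 ]
relaytop 733 [[-15.2, -16.8, 42.5], [0.2, -4.4, 44.1], [13.3, 7.1, 45.6]]
lip 302 [[-7.3, 10.1, 48.5], [1.0, 17.9, 50.9], [8.1, 25.1, 52.1]]
post 87 [[-6.4, 43.4, 31.6], [0.8, 45.9, 33.0], [6.7, 48.6, 34.2]]
lug 113 [[-6.5, 72.8, 43.2], [0.8, 76.1, 46.5], [6.9, 78.8, 48.5]]
```

The deck pose agrees with the known sizes: relay top, lip, post and lug are all within about 1 mm. Next I'll look at the wedge and the new relay from above.

Request:
step_arm(
  series=[
    [-20, -42, 0, 0, 0, 0, 0.2],
    [-20, -42, 0, 0, 0, 0, 0.3],
    [-20, -42, 0, 0, 0, 0, 0.4],
    [-20, -42, 0, 0, 0, 0, 0.4],
    [-20, -42, 0, 0, 0, 0, 0.4],
    [-20, -42, 0, 0, 0, 0, 0.4],
    [-20, -42, 0, 0, 0, 0, 0.4],
    [-20, -42, 0, 0, 0, 0, 0.4],
    [-20, -42, 0, 0, 0, 0, 0.4],
    [0, 0, 0, 0, 0, 0, 0.4],
    [0, 0, 0, 0, 0, 0, 0.4],
    [0, 0, 0, 0, 0, 0, 0.4],
  ],
)

```text
clock: 1.9
tool_pos: [0.4251, -0.2577, 0.2388]
eef_rot: [0.707, 0.707, 0.0, -0.0]
contact_force: [-0.0, -0.0, 0.2]
opening: 0.6
finger_force: 0.0
```

Run:
```python
from h import *
p,d,c=snap("wrist"); P=cloud(d,c); np.savez("w2.npz",p=p,d=d,P=P); cv2.imwrite("pics/w2.png",cv2.resize(p,(800,600)))
print(np.round(c["pose"],3).tolist())
for nm,c0 in(("wedge",(.436,-.2)),("new",(.409,-.298))):
    m=((np.hypot(P[...,0]-c0[0],P[...,1]-c0[1])<.035)&(abs(P[...,2]-.06)<.004)).astype(np.uint8)
    nl,L,st,_=cv2.connectedComponentsWithStats(m); j=1+np.argmax(st[1:,4]); q=P[L==j]
    print(nm,st[j],q.mean(0),cv2.minAreaRect((q[:,:2]*1000).astype(np.float32)))
m=(abs(P[...,1]+.2)<.02)&(P[...,2]<.1)
q=P[m]
for a in np.arange(.38,.56,.01):
    w=q[abs(q[:,0]-a)<.005]; print(round(a,2),len(w),np.percentile(w[:,2],[50,95]).round(3) if len(w) else '')
```

```text
[[1.0, 0.001, 0.0, 0.425], [-0.001, 0.959, 0.284, -0.186], [-0.0, -0.284, 0.959, 0.386], [0.0, 0.0, 0.0, 1.0]]
wedge [257  91  25  28 600] [ 0.43664297 -0.1992433   0.0612482 ] ((436.6937255859375, -199.42361450195312), (22.405860900878906, 23.243139266967773), 4.939047336578369)
new [ 223  183   38   41 1016] [ 0.40977621 -0.29616559  0.06130176] ((409.7060852050781, -297.26629638671875), (30.064491271972656, 36.38013458251953), 16.811996459960938)
0.38 336 [0.001 0.003]
0.39 334 [0.001 0.003]
0.4 332 [0.001 0.003]
0.41 333 [0.001 0.003]
0.42 331 [0.001 0.003]
0.43 384 [0.061 0.062]
0.44 384 [0.061 0.062]
0.45 235 [0.002 0.062]
0.46 334 [0.001 0.003]
0.47 331 [0.001 0.003]
0.48 386 [0.002 0.02 ]
0.49 415 [0.019 0.021]
0.5 360 [0.02  0.021]
0.51 363 [0.02  0.021]
0.52 370 [0.02  0.021]
0.53 357 [0.02  0.021]
0.54 366 [0.02  0.022]
0.55 367 [0.02  0.022]
0.56 358 [0.021 0.022]
```

View pics/w2.png

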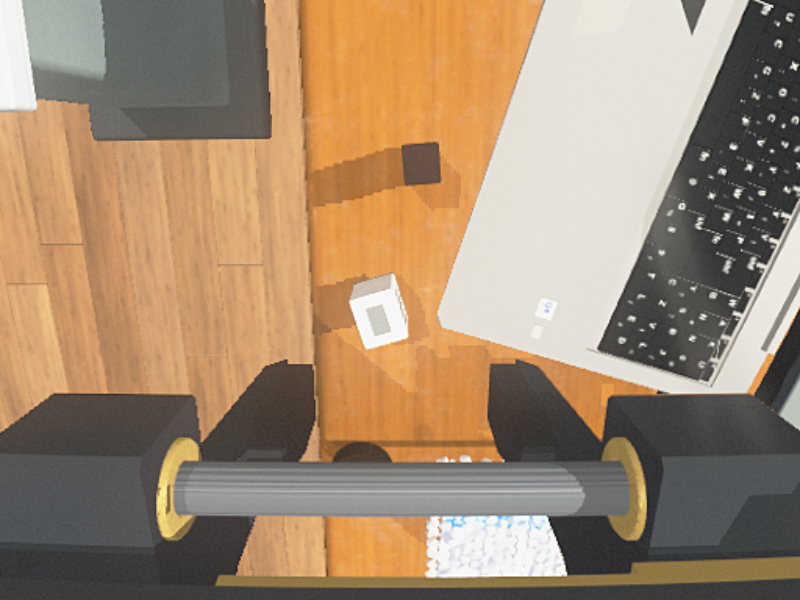

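The picture shows the wedge at (421,163) and the new relay at (380,312). The laptop (20 mm high) begins at x≈0.48, clear of the grasp. I'll go down onto the wedge.

Request:
step_arm(
  series=[
    [6, 30, -20, 0, 0, 0.087, 0.6],
    [6, 28, -30, 0, 0, 0, 0.6],
    [0, 0, -45, 0, 0, 0, 0.6],
    [0, 0, -45, 0, 0, 0, 0.6],
    [0, 0, -40, 0, 0, 0, 0.6],
    [0, 0, -25, 0, 0, 0, 0.6],
    [0, 0, -15, 0, 0, 0, 0.6],
    [0, 0, -4, 0, 0, 0, 0.6],
    [0, 0, 0, 0, 0, 0, 0.6],
  ],
  force=30,
)

```text
clock: 2.85
tool_pos: [0.4374, -0.1989, 0.0145]
eef_rot: [0.675, 0.738, 0.0, -0.0]
contact_force: [-0.5, -0.1, 0.5]
opening: 0.399
finger_force: 0.0
```

Request:
step_arm(
  series=[
    [0, 0, 0, 0, 0, 0, 0.8],
    [0, 0, 0, 0, 0, 0, 1],
    [0, 0, 0, 0, 0, 0, 1],
    [0, 0, 0, 0, 0, 0, 1],
    [0, 0, 5, 0, 0, 0, 1],
    [0, 0, 30, 0, 0, 0, 1],
    [0, 0, 40, 0, 0, 0, 1],
    [0, 0, 40, 0, 0, 0, 1],
    [0, 0, 0, 0, 0, 0, 1],
  ],
  force=30,
)

```text
clock: 3.75
tool_pos: [0.4392, -0.2012, 0.134]
eef_rot: [0.676, 0.737, 0.002, 0.004]
contact_force: [1.0, -0.8, -1.7]
opening: 0.247
finger_force: 30.0
```

```bash
cat >> h.py <<'E'
def deck():
    z=np.load("deckpose.npz"); return z["O"]-[0,0,.0012],z["R"]
def plan(dx,dy,dz):
    """shift+turn from the present to TCP at deck (mm) with tool along -z, tool y along deck x"""
    O,Rd=deck(); T=np.stack([Rd[:,1],Rd[:,0],-Rd[:,2]],1); s=r.get_state()
    p=O+Rd@(np.array([dx,dy,dz])/1000); Rc=R.from_quat(s["eef_rot"])
    print("shift mm",((p-s["tool_pos"])*1000).round(1),"turn",(R.from_matrix(T)*Rc.inv()).as_rotvec().round(3),"now deck",((s["tool_pos"]-O)@Rd*1000).round(1))
E
python3 - <<'E'
from h import *
plan(0,63.5,8+15+60)
O,Rd=deck(); print(O,Rd.round(4))
p,d,c=snap("scene"); 
u=proj(r.get_state()["tool_pos"],c)[0].astype(int); print(u)
P=cloud(d,c); cr=p[max(0,u[1]-60):u[1]+60,max(0,u[0]-60):u[0]+60]; cv2.imwrite("pics/g1.png",cv2.resize(cr,(480,480)))
E
```

```text
shift mm [161.8 354.7  -6. ] turn [ 0.073 -0.511  0.097] now deck [-191.1 -255.5  200.3]
[0.65345567 0.09873332 0.05614497] [[ 0.8513 -0.1836 -0.4915]
 [ 0.159   0.983  -0.0918]
 [ 0.5    -0.      0.866 ]]
[228 223]
```

Request:
step_arm(
  series=[
    [0, 0, 30, 0, 0, 0, 1],
    [18, 35, 30, 0, -0.06, 0.01, 1],
    [18, 40, 0, 0.01, -0.06, 0.01, 1],
    [18, 40, 0, 0.01, -0.06, 0.01, 1],
    [18, 40, 0, 0.01, -0.06, 0.01, 1],
    [18, 40, 0, 0.01, -0.06, 0.01, 1],
    [18, 40, 0, 0.01, -0.06, 0.01, 1],
    [18, 40, 0, 0.01, -0.06, 0.01, 1],
    [18, 40, 0, 0.01, -0.06, 0.01, 1],
    [15, 40, 0, 0, -0.03, 0.01, 1],
    [0, 0, 0, 0, 0, 0, 1],
    [0, 0, 0, 0, 0, 0, 1],
    [0, 0, 0, 0, 0, 0, 1],
  ],
)

```text
clock: 5.1
tool_pos: [0.5596, 0.0561, 0.1939]
eef_rot: [0.641, 0.745, 0.135, 0.123]
contact_force: [0.4, -0.6, -0.5]
opening: 0.248
finger_force: 30.0
```

```bash
python3 -c "
from h import *
plan(0,63.5,83)"
```

```text
shift mm [ 41.4  97.5 -65.9] turn [ 0.036 -0.151  0.038] now deck [-17.8 -24.7 169.4]
```

Request:
step_arm(
  series=[
    [8, 19, 0, 0.007, -0.03, 0.008, 1],
    [8, 19, 0, 0.007, -0.03, 0.008, 1],
    [8, 19, 0, 0.007, -0.03, 0.008, 1],
    [8, 19, 0, 0.007, -0.03, 0.008, 1],
    [9, 21, 0, 0.008, -0.031, 0.006, 1],
    [0, 0, 0, 0, 0, 0, 1],
    [0, 0, -25, 0, 0, 0, 1],
    [0, 0, -25, 0, 0, 0, 1],
    [0, 0, -15, 0, 0, 0, 1],
    [0, 0, 0, 0, 0, 0, 1],
    [0, 0, 0, 0, 0, 0, 1],
  ],
)

```text
clock: 6.2
tool_pos: [0.586, 0.122, 0.1279]
eef_rot: [0.626, 0.746, 0.172, 0.15]
contact_force: [-0.1, 0.9, 0.6]
opening: 0.248
finger_force: 30.0
```

Run:
```python
from h import *
plan(0,63.5,83)
O,Rd=deck()
p,d,c=snap("wrist"); P=cloud(d,c); np.savez("w3.npz",p=p,d=d,P=P); cv2.imwrite("pics/w3.png",cv2.resize(p,(800,600)))
print(proj(np.array([O+Rd@(np.array(v)/1000) for v in((-38,-34,0),(38,-34,0),(38,90,0),(-38,90,0),(0,63.5,68))]),c)/.64)
```

```text
shift mm [15.  31.5  0.1] turn [ 0.019 -0.06   0.013] now deck [-17.8  35.3  93.1]
[[373.75486734 423.35208057]
 [522.78337455 426.86493342]
 [539.91091922 177.24407509]
 [367.27191362 177.35044513]
 [457.74919468 275.02952431]]
```

View pics/w3.png

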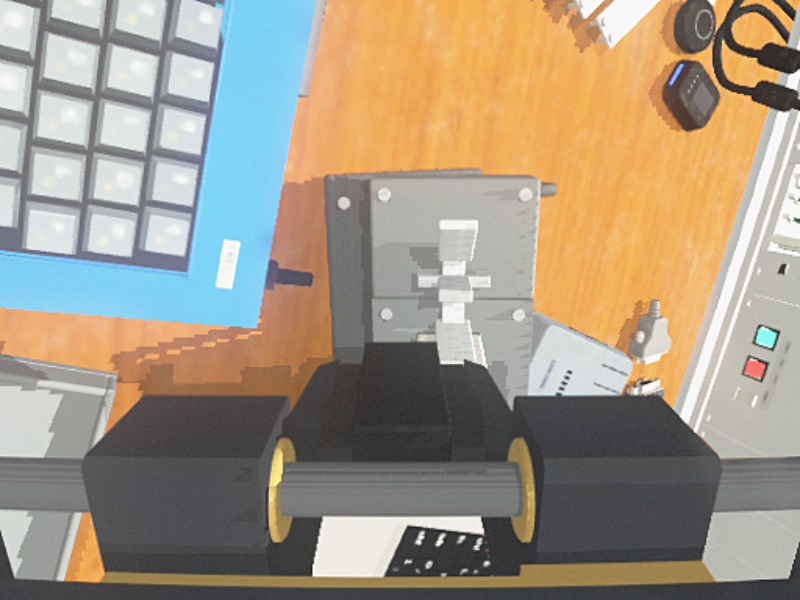

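The projected deck corners match the picture: (540,177) and (367,177) against (538,178) and (370,178). The wedge is in the grip at (400,385), and the lug is upright in view at (458,240). I'll complete the alignment.

Request:
step_arm(
  series=[
    [3, 6.3, 0, 0.004, -0.012, 0.003, 1],
    [3, 6.3, 0, 0.004, -0.012, 0.003, 1],
    [3, 6.3, 0, 0.004, -0.012, 0.003, 1],
    [3, 6.3, 0, 0.004, -0.012, 0.002, 1],
    [3, 6.3, 0, 0.003, -0.012, 0.002, 1],
    [0, 0, 0, 0, 0, 0, 1],
    [0, 0, 0, 0, 0, 0, 1],
  ],
)

```text
clock: 6.95
tool_pos: [0.6012, 0.1555, 0.128]
eef_rot: [0.616, 0.743, 0.2, 0.165]
contact_force: [0.3, -1.0, -1.3]
opening: 0.248
finger_force: 30.0
```

```bash
python3 -c "
from h import *
plan(0,63.5,83);print(r.get_state()['q'].round(3))"
```

```text
shift mm [-0.2 -2.   0. ] turn [-0.001  0.002 -0.002] now deck [ 0.5 65.4 82.7]
[-0.031  0.825 -0.565  2.17   2.159  0.577 -2.243]
```

Request:
step_arm(
  series=[
    [0.2, -1.9, 0, 0, 0, 0, 1],
    [3.44, 0.64, -6.06, 0, 0, 0, 1],
    [3.44, 0.64, -6.06, 0, 0, 0, 1],
    [3.44, 0.64, -6.06, 0, 0, 0, 1],
    [1.97, 0.37, -3.46, 0, 0, 0, 1],
    [1.97, 0.37, -3.46, 0, 0, 0, 1],
    [1.97, 0.37, -3.46, 0, 0, 0, 1],
    [0, 0, 0, 0, 0, 0, 1],
    [0, 0, 0, 0, 0, 0, 1],
  ],
)

```text
clock: 7.85
tool_pos: [0.6179, 0.156, 0.0994]
eef_rot: [0.617, 0.743, 0.2, 0.166]
contact_force: [0.5, -3.3, -0.5]
opening: 0.25
finger_force: 30.0
```

```bash
python3 -c "
from h import *
plan(0,63.5,23);O,Rd=deck();print(r.get_state()['contact_force']@Rd)"
```

```text
shift mm [ 12.6   3.1 -23.4] turn [-0.001  0.002 -0.001] now deck [ 0.5 62.8 49.7]
[-0.30313936 -3.29500462 -0.36264346]
```

Request:
step_arm(
  series=[
    [1.8, 0.44, -3.35, 0, 0, 0, 1],
    [1.8, 0.44, -3.35, 0, 0, 0, 1],
    [1.8, 0.44, -3.35, 0, 0, 0, 1],
    [1.8, 0.44, -3.35, 0, 0, 0, 1],
    [1.8, 0.44, -3.35, 0, 0, 0, 1],
    [1.8, 0.44, -3.35, 0, 0, 0, 1],
    [1.8, 0.44, -3.3, 0, 0, 0, 1],
    [0, 0, 0, 0, 0, 0, 1],
    [0, 0, 0, 0, 0, 0, 1],
  ],
)

```text
clock: 8.75
tool_pos: [0.6307, 0.1593, 0.0758]
eef_rot: [0.617, 0.743, 0.2, 0.166]
contact_force: [2.6, -2.9, -2.5]
opening: 0.248
finger_force: 30.0
```

```bash
python3 -c "
from h import *
plan(0,63.5,23);O,Rd=deck();print(r.get_state()['contact_force']@Rd)"
```

```text
shift mm [-0.2 -0.3  0.3] turn [-0.001  0.002 -0.001] now deck [ 0.  63.7 22.6]
[ 0.46795582 -3.36014095 -3.14655296]
```

Request:
step_arm(
  series=[
    [0.5, 0.1, -0.9, 0, 0, 0, 1],
    [0, 0, 0, 0, 0, 0, 1],
    [0, 0, 0, 0, 0, 0, 1],
  ],
)

```text
clock: 9.05
tool_pos: [0.6307, 0.1598, 0.0755]
eef_rot: [0.616, 0.743, 0.201, 0.165]
contact_force: [-2.7, -3.6, 2.7]
opening: 0.248
finger_force: 30.0
```

```bash
python3 -c "
from h import *
plan(0,63.5,23);O,Rd=deck();print(r.get_state()['contact_force']@Rd)"
```

```text
shift mm [-0.2 -0.8  0.6] turn [-0.002  0.002 -0.002] now deck [ 0.  64.3 22.3]
[-1.4756207  -3.04055289  4.0123176 ]
```

Request:
step_arm(
  series=[
    [0, 0, 0, 0, 0, 0, 0.72],
    [0, 0, 0, 0, 0, 0, 0.65],
    [0, 0, 0, 0, 0, 0, 0.6],
    [0, 0, 0, 0, 0, 0, 0.55],
    [0, 0, 0, 0, 0, 0, 0.5],
    [-4.9, -0.9, 8.7, 0, 0, 0, 0.5],
    [-9.8, -1.8, 17.3, 0, 0, 0, 0.5],
    [-9.8, -1.8, 17.3, 0, 0, 0, 0.5],
    [-9.8, -1.8, 17.3, 0, 0, 0, 0.5],
    [0, 0, 0, 0, 0, 0, 0.5],
    [0, 0, 0, 0, 0, 0, 0.5],
  ],
)

```text
clock: 10.15
tool_pos: [0.5969, 0.1534, 0.1365]
eef_rot: [0.616, 0.743, 0.201, 0.166]
contact_force: [0.2, 0.3, -0.1]
opening: 0.501
finger_force: 0.0
```

```bash
cat >> h.py <<'E'
def chk():
    O,Rd=deck(); p,d,c=snap("wrist"); P=cloud(d,c); X=(P-O)@Rd*1000; m=(abs(X[...,0])<30)&(X[...,1]>-30)&(X[...,1]<100)&(X[...,2]<80)&(X[...,2]>-15)
    return p,d,c,X,m
def rep(nm,q): print(nm,len(q),np.percentile(q,[2,50,98],axis=0).round(1).tolist() if len(q) else '')
E
python3 - <<'E'
from h import *
plan(0,0,80)
p,d,c,X,m=chk(); cv2.imwrite("pics/w4.png",cv2.resize(p,(800,600)))
rep("wedgetop",X[m&(X[...,2]>56)&(X[...,2]<74)&(X[...,1]>40)&(abs(X[...,0])<16)])
rep("lip",X[m&(X[...,2]>48.5)&(X[...,2]<54)&(X[...,1]<45)&(abs(X[...,0])<10)])
E
```

```text
shift mm [ 17.3 -62.  -11.1] turn [-0.001  0.003 -0.002] now deck [ 0.7 64.1 92.4]
wedgetop 1883 [[-11.7, 52.8, 58.6], [-0.9, 65.7, 68.3], [9.6, 75.7, 70.0]]
lip 644 [[-7.3, 24.9, 49.4], [0.8, 33.3, 51.9], [8.2, 40.5, 53.1]]
```

View pics/w4.png

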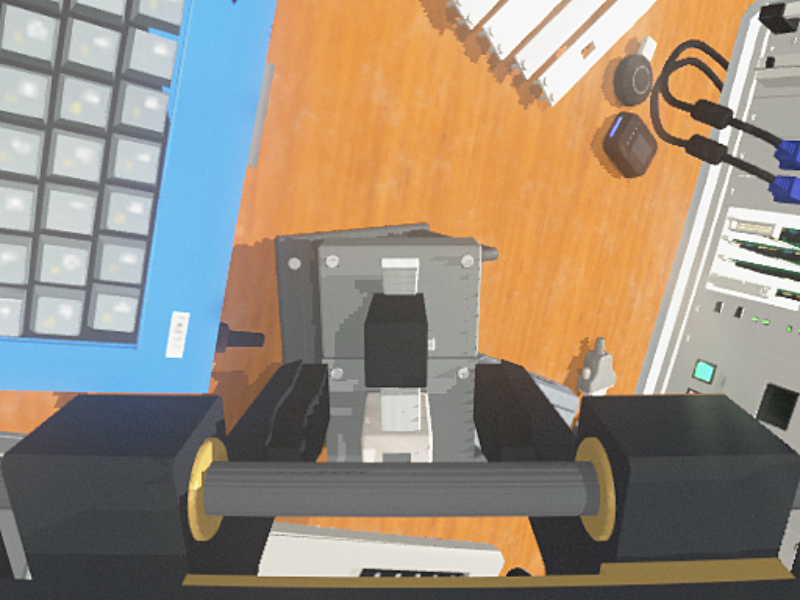

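The wedge stays in by itself at (395,340) and the catch is open with its lip at about y 25 (joint ≈0.0155). The old relay at (397,430) is free. I'll move over it.

Request:
step_arm(
  series=[
    [2, -10.5, 0, 0, 0, 0, 0.5],
    [2, -10.5, 0, 0, 0, 0, 0.5],
    [2, -10.5, 0, 0, 0, 0, 0.5],
    [2, -10.5, 0, 0, 0, 0, 0.5],
    [2, -10.5, 0, 0, 0, 0, 0.5],
    [1.8, -10.4, 0, 0, 0, 0, 0.5],
    [0, 0, 0, 0, 0, 0, 0.5],
    [0, 0, 0, 0, 0, 0, 0.5],
    [0, 0, 0, 0, 0, 0, 0.5],
  ],
)

```text
clock: 11.1
tool_pos: [0.6083, 0.0913, 0.1361]
eef_rot: [0.616, 0.744, 0.201, 0.165]
contact_force: [0.4, -0.5, -0.1]
opening: 0.5
finger_force: 0.0
```

```bash
python3 -c "
from h import *
plan(0.5,0,11)"
```

```text
shift mm [ 40.2   6.5 -70.1] turn [-0.002  0.002 -0.003] now deck [ 0.3  1.  92.1]
```

Request:
step_arm(
  series=[
    [5, 0.8, -8.8, 0, 0, 0, 0.5],
    [5, 0.8, -8.8, 0, 0, 0, 0.5],
    [5, 0.8, -8.8, 0, 0, 0, 0.5],
    [5, 0.8, -8.8, 0, 0, 0, 0.5],
    [5, 0.8, -8.7, 0, 0, 0, 0.5],
    [5, 0.8, -8.7, 0, 0, 0, 0.5],
    [5, 0.8, -8.7, 0, 0, 0, 0.5],
    [5, 0.8, -8.7, 0, 0, 0, 0.5],
    [0, 0, 0, 0, 0, 0, 0.5],
    [0, 0, 0, 0, 0, 0, 0.5],
  ],
)

```text
clock: 12.1
tool_pos: [0.6483, 0.0969, 0.0657]
eef_rot: [0.616, 0.743, 0.2, 0.165]
contact_force: [0.9, -0.9, 0.5]
opening: 0.505
finger_force: 0.0
```

```bash
python3 -c "
from h import *
plan(0.5,0,11);print(r.get_state()['contact_force'])"
```

```text
shift mm [0.2 0.9 0.3] turn [-0.002  0.002 -0.002] now deck [ 0.1 -0.8 11. ]
[ 0.91773573 -0.94523014  0.47263163]
```

Now close, then pull 12 mm at first to see how it comes.

Request:
step_arm(
  series=[
    [0, 0.8, 0, 0, 0, 0, 0.6],
    [0, 0, 0, 0, 0, 0, 0.7],
    [0, 0, 0, 0, 0, 0, 1],
    [0, 0, 0, 0, 0, 0, 1],
    [0, 0, 0, 0, 0, 0, 1],
    [0, 0, 0, 0, 0, 0, 1],
  ],
  force=35,
)

```text
clock: 12.7
tool_pos: [0.6483, 0.0979, 0.0663]
eef_rot: [0.616, 0.743, 0.201, 0.166]
contact_force: [-2.7, -0.6, 5.3]
opening: 0.336
finger_force: 35.0
```

```bash
python3 -c "
from h import *
plan(0.5,0,11);print(r.get_state()['contact_force']@deck()[1],r.get_state()['opening']*88)"
```

```text
shift mm [ 0.2 -0.1 -0.4] turn [-0.002  0.002 -0.003] now deck [ 0.6  0.2 11.4]
[ 0.22067499 -0.0849201   5.99153466] 29.56384790479524
```

Request:
step_arm(
  series=[
    [-1.5, -0.3, 2.6, 0, 0, 0, 1],
    [-2.5, -0.5, 4.3, 0, 0, 0, 1],
    [-2.5, -0.5, 4.3, 0, 0, 0, 1],
    [-4.9, -0.9, 8.7, 0, 0, 0, 1],
    [-4.9, -0.9, 8.7, 0, 0, 0, 1],
    [-7.4, -1.4, 13, 0, 0, 0, 1],
    [-7.4, -1.4, 13, 0, 0, 0, 1],
    [-4.9, -0.9, 8.7, 0, 0, 0, 1],
    [0, 0, 0, 0, 0, 0, 1],
  ],
)

```text
clock: 13.6
tool_pos: [0.6122, 0.091, 0.1308]
eef_rot: [0.616, 0.743, 0.201, 0.166]
contact_force: [0.2, -0.1, -0.2]
opening: 0.337
finger_force: 35.0
```

Run:
```python
from h import *
plan(0.5,0,81)
z=np.load("w1.npz")["P"]; m=(z[...,2]>.017)&(z[...,2]<.026)&(z[...,0]<.52)&(z[...,1]<.11)&(z[...,0]>.36)&(z[...,1]>-.1)
z0=np.load("w0.npz")["P"]; m0=(z0[...,2]>.016)&(z0[...,2]<.026)&(z0[...,0]<.505)&(z0[...,1]<.12)&(z0[...,0]>.36)&(z0[...,1]>-.09)
for P,k in((z0,m0),):
    nl,L,st,_=cv2.connectedComponentsWithStats(k.astype(np.uint8)); j=1+np.argmax(st[1:,4]); q=P[L==j]; print(st[j],cv2.minAreaRect((q[:,:2]*1000).astype(np.float32)))
```

```text
shift mm [ 1.9  0.4 -4.3] turn [-0.001  0.004 -0.003] now deck [ 1.  -0.  85.7]
[  41   67  104  151 2174] ((440.9349060058594, 13.573219299316406), (150.87432861328125, 105.99641418457031), 77.96153259277344)
```

Relay pulled free, tray centre at (0.441, 0.0136) with yaw −12°, and its 151x106 size matches. I'll carry the relay to the tray's left half.

```bash
cat >> h.py <<'E'
def pv(x,y,z,yaw):
    c,s_=np.cos(np.radians(yaw)),np.sin(np.radians(yaw)); T=np.array([[-s_,c,0],[c,s_,0],[0,0,-1.]]); s=r.get_state()
    print("shift mm",((np.array([x,y,z])-s["tool_pos"])*1000).round(1),"turn",(R.from_matrix(T)*R.from_quat(s["eef_rot"]).inv()).as_rotvec().round(3),s["q"].round(2))
E
python3 -c "
from h import *
pv(.448,.048,.12,-12)"
```

```text
shift mm [-164.2  -43.   -10.8] turn [ 0.005  0.531 -0.387] [ 0.11  0.82 -0.56  2.18  2.25  0.52 -2.2 ]
```

Request:
step_arm(
  series=[
    [-5, 0, 25, 0, 0, 0, 1],
    [-15, -4, 15, 0.003, 0.053, -0.02, 1],
    [-16, -4.3, 0, 0.003, 0.053, -0.02, 1],
    [-16, -4.3, 0, 0.003, 0.053, -0.02, 1],
    [-16, -4.3, 0, 0.003, 0.053, -0.02, 1],
    [-16, -4.3, 0, 0.003, 0.053, -0.02, 1],
    [-16, -4.3, 0, 0.003, 0.053, -0.02, 1],
    [-16, -4.3, 0, 0.003, 0.053, -0.02, 1],
    [-16, -4.3, 0, 0.003, 0.053, -0.02, 1],
    [-16, -4.3, 0, 0.003, 0.053, -0.02, 1],
    [-16, -4.3, 0, 0.003, 0.053, -0.02, 1],
    [0, 0, 0, 0, 0, 0, 1],
    [0, 0, 0, 0, 0, 0, 1],
  ],
)

```text
clock: 14.9
tool_pos: [0.4706, 0.0506, 0.1681]
eef_rot: [0.711, 0.702, 0.047, 0.004]
contact_force: [0.9, -0.0, -0.5]
opening: 0.336
finger_force: 35.0
```

```bash
python3 -c "
from h import *
pv(.448,.048,.033,0)"
```

```text
shift mm [ -22.6   -2.6 -135.1] turn [-0.061  0.073  0.013] [ 0.23  0.66 -0.64  2.14  0.79  0.48 -1.02]
```

Request:
step_arm(
  series=[
    [-8, -1, -10, -0.02, 0.025, 0.004, 1],
    [-8, -1, -20, -0.02, 0.025, 0.004, 1],
    [-7, -1, -25, -0.02, 0.023, 0.004, 1],
    [0, 0, -25, 0, 0, 0, 1],
    [0, 0, -20, 0, 0, 0, 1],
    [0, 0, -15, 0, 0, 0, 1],
    [0, 0, 0, 0, 0, 0, 1],
    [0, 0, 0, 0, 0, 0, 1],
  ],
)

```text
clock: 15.7
tool_pos: [0.4468, 0.0482, 0.0531]
eef_rot: [0.707, 0.707, -0.001, -0.001]
contact_force: [0.1, -0.4, -0.3]
opening: 0.337
finger_force: 35.0
```

```bash
python3 -c "
from h import *
pv(.448,.048,.033,0)"
```

```text
shift mm [  1.2  -0.2 -20.1] turn [ 0.001 -0.002 -0.001] [-0.03  0.85 -0.3   2.21  1.13  0.25 -1.34]
```

Request:
step_arm(
  series=[
    [0, 0, -8, 0, 0, 0, 1],
    [0, 0, -7, 0, 0, 0, 1],
    [0, 0, -4, 0, 0, 0, 1],
    [0, 0, -2, 0, 0, 0, 1],
    [0, 0, 0, 0, 0, 0, 1],
  ],
)

```text
clock: 16.2
tool_pos: [0.4472, 0.0477, 0.0325]
eef_rot: [0.707, 0.707, -0.0, -0.0]
contact_force: [0.3, 0.7, -0.8]
opening: 0.339
finger_force: 35.0
```

Request:
step_arm(
  series=[
    [0, 0, -1, 0, 0, 0, 1],
    [0, 0, 0, 0, 0, 0, 0.62],
    [0, 0, 0, 0, 0, 0, 0.58],
    [0, 0, 0, 0, 0, 0, 0.54],
    [0, 0, 0, 0, 0, 0, 0.5],
    [0, 0, 0, 0, 0, 0, 0.5],
    [0, 0, 15, 0, 0, 0, 0.5],
    [0, 0, 30, 0, 0, 0, 0.5],
    [0, 0, 40, 0, 0, 0, 0.5],
    [0, -10, 30, 0, 0, 0, 0.5],
    [0, -30, 10, 0, 0, 0, 0.5],
    [0, 0, 0, 0, 0, 0, 0.5],
  ],
)

```text
clock: 17.4
tool_pos: [0.4471, 0.0031, 0.1573]
eef_rot: [0.71, 0.704, -0.001, 0.001]
contact_force: [-0.3, 0.5, -0.7]
opening: 0.505
finger_force: 0.0
```

Run:
```python
from h import *
p,d,c=snap("wrist"); P=cloud(d,c)
k=(P[...,0]>.38)&(P[...,0]<.5)&(P[...,1]>-.06)&(P[...,1]<.09)
for lo,hi in((.02,.03),(.03,.05),(.05,.058),(.058,.07)): q=P[k&(P[...,2]>lo)&(P[...,2]<hi)]; rep((lo,hi),q*1000)
pv(.4097,-.2973,.12,16.5)
```

```text
(0.02, 0.03) 1791 [[381.4, -58.3, 20.1], [443.8, 31.9, 21.2], [499.0, 89.0, 23.5]]
(0.03, 0.05) 37 [[433.7, 65.3, 37.0], [446.8, 65.6, 41.3], [459.9, 65.7, 45.6]]
(0.05, 0.058) 9 [[434.2, 65.4, 55.5], [437.7, 65.6, 57.5], [457.3, 65.6, 58.0]]
(0.058, 0.07) 2198 [[432.4, 30.9, 63.0], [446.8, 48.5, 65.3], [461.3, 65.2, 66.9]]
shift mm [ -37.3 -302.6  -36.7] turn [ 0.001 -0.001  0.294] [ 0.29  0.68 -0.64  2.15  0.79  0.56 -0.95]
```

The old relay stands upright in the tray, top at 65 mm. Now to the new relay.

Request:
step_arm(
  series=[
    [-4, -30, 0, 0, 0, 0.03, 0.5],
    [-4, -30, 0, 0, 0, 0.03, 0.5],
    [-4, -30, 0, 0, 0, 0.03, 0.5],
    [-4, -30, 0, 0, 0, 0.03, 0.5],
    [-4, -30, 0, 0, 0, 0.03, 0.5],
    [-4, -30, 0, 0, 0, 0.03, 0.5],
    [-4, -30, 0, 0, 0, 0.03, 0.5],
    [-4, -30, 0, 0, 0, 0.03, 0.5],
    [-3, -30, 0, 0, 0, 0.03, 0.5],
    [-2, -30, 0, 0, 0, 0.024, 0.5],
    [0, 0, 0, 0, 0, 0, 0.5],
    [0, 0, 0, 0, 0, 0, 0.5],
  ],
)

```text
clock: 18.65
tool_pos: [0.4101, -0.2916, 0.1556]
eef_rot: [0.597, 0.803, 0.0, -0.001]
contact_force: [-0.1, -0.2, 0.8]
opening: 0.498
finger_force: 0.0
```

Run:
```python
from h import *
p,d,c=snap("wrist"); P=cloud(d,c)
m=((np.hypot(P[...,0]-.41,P[...,1]+.297)<.035)&(abs(P[...,2]-.061)<.004)).astype(np.uint8)
nl,L,st,_=cv2.connectedComponentsWithStats(m); j=1+np.argmax(st[1:,4]); q=P[L==j]
print(st[j],q.mean(0),cv2.minAreaRect((q[:,:2]*1000).astype(np.float32)))
pv(.4097,-.2973,.0276,16.7)
```

```text
[ 235  173   41   47 1840] [ 0.40943488 -0.29630632  0.06132903] ((409.6207275390625, -297.1069030761719), (29.995206832885742, 36.349159240722656), 16.15061378479004)
shift mm [  -0.7   -6.5 -128.2] turn [-0.002 -0.002 -0.003] [ 1.    0.77 -0.79  1.99  0.83  0.74 -0.02]
```

Request:
step_arm(
  series=[
    [-0.4, -5.5, -20, 0, 0, -0.007, 0.5],
    [0, 0, -35, 0, 0, 0, 0.5],
    [0, 0, -35, 0, 0, 0, 0.5],
    [0, 0, -22, 0, 0, 0, 0.5],
    [0, 0, -12, 0, 0, 0, 0.5],
    [0, 0, -4, 0, 0, 0, 0.5],
    [0, 0, 0, 0, 0, 0, 0.5],
    [0, 0, 0, 0, 0, 0, 0.5],
  ],
)

```text
clock: 19.5
tool_pos: [0.4103, -0.2973, 0.029]
eef_rot: [0.599, 0.801, -0.0, -0.0]
contact_force: [-0.0, 0.4, -0.1]
opening: 0.498
finger_force: 0.0
```

```bash
python3 -c "
from h import *
pv(.4096,-.2971,.0276,16.2)"
```

```text
shift mm [-0.7  0.2 -1.4] turn [ 0.    -0.001 -0.004] [ 0.87  0.96 -0.56  2.04  1.15  0.5  -0.28]
```

Grip and lift.

Request:
step_arm(
  series=[
    [-0.6, 0.2, -1.4, 0, 0, -0.004, 0.5],
    [0, 0, 0, 0, 0, 0, 0.6],
    [0, 0, 0, 0, 0, 0, 0.7],
    [0, 0, 0, 0, 0, 0, 1],
    [0, 0, 0, 0, 0, 0, 1],
    [0, 0, 0, 0, 0, 0, 1],
    [0, 0, 5, 0, 0, 0, 1],
    [0, 0, 20, 0, 0, 0, 1],
    [0, 0, 35, 0, 0, 0, 1],
    [0, 0, 40, 0, 0, 0, 1],
    [0, 0, 40, 0, 0, 0, 1],
    [0, 0, 0, 0, 0, 0, 1],
  ],
  force=35,
)

```text
clock: 20.7
tool_pos: [0.4116, -0.2982, 0.1712]
eef_rot: [0.601, 0.799, 0.0, 0.003]
contact_force: [0.4, 0.2, -1.5]
opening: 0.336
finger_force: 34.6
```

```bash
python3 -c "
from h import *
plan(0.6,0.2,90)
print(r.get_state()['q'].round(2))"
```

```text
shift mm [198.1 389.  -36.8] turn [ 0.124 -0.504 -0.094] now deck [-211.5 -345.8  254.9]
[ 1.01  0.75 -0.8   1.97  0.79  0.76  0.02]
```

Request:
step_arm(
  series=[
    [14, 27, 2, 0.009, -0.036, -0.007, 1],
    [14, 27, 2, 0.009, -0.036, -0.007, 1],
    [14, 27, 2, 0.009, -0.036, -0.007, 1],
    [14, 27, 2, 0.009, -0.036, -0.007, 1],
    [14, 27, 2, 0.009, -0.036, -0.007, 1],
    [14, 27, 0, 0.009, -0.036, -0.007, 1],
    [14, 27, 0, 0.009, -0.036, -0.007, 1],
    [14, 27, 0, 0.009, -0.036, -0.007, 1],
    [14, 27, 0, 0.009, -0.036, -0.007, 1],
    [14, 27, 0, 0.009, -0.036, -0.007, 1],
    [14, 27, 0, 0.009, -0.036, -0.007, 1],
    [14, 27, 0, 0.009, -0.036, -0.007, 1],
    [0, 0, 0, 0, 0, 0, 1],
    [0, 0, 0, 0, 0, 0, 1],
  ],
)

```text
clock: 22.1
tool_pos: [0.5621, 0.0033, 0.1741]
eef_rot: [0.618, 0.76, 0.154, 0.126]
contact_force: [-0.1, -0.3, -1.4]
opening: 0.338
finger_force: 34.6
```

```bash
python3 -c "
from h import *
plan(0.6,0.2,90)
print(r.get_state()['q'].round(2))"
```

```text
shift mm [ 47.6  87.5 -39.8] turn [ 0.024 -0.121 -0.02 ] now deck [-33.9 -77.  155.8]
[ 0.28  0.67 -0.53  2.19  1.78  0.28 -1.61]
```

Request:
step_arm(
  series=[
    [6, 11, 0, 0.003, -0.015, -0.003, 1],
    [6, 11, 0, 0.003, -0.015, -0.003, 1],
    [6, 11, 0, 0.003, -0.015, -0.002, 1],
    [6, 11, 0, 0.003, -0.015, -0.002, 1],
    [6, 11, 0, 0.003, -0.015, -0.002, 1],
    [6, 11, 0, 0.003, -0.015, -0.002, 1],
    [6, 11, 0, 0.003, -0.015, -0.002, 1],
    [5.6, 10.5, 0, 0.003, -0.016, -0.003, 1],
    [0, 0, 0, 0, 0, 0, 1],
    [0, 0, -15, 0, 0, 0, 1],
    [0, 0, -15, 0, 0, 0, 1],
    [0, 0, -5, 0, 0, 0, 1],
    [0, 0, 0, 0, 0, 0, 1],
    [0, 0, 0, 0, 0, 0, 1],
  ],
)

```text
clock: 23.5
tool_pos: [0.6108, 0.0901, 0.1405]
eef_rot: [0.617, 0.743, 0.2, 0.167]
contact_force: [-0.1, -0.0, -1.1]
opening: 0.341
finger_force: 34.6
```

```bash
python3 -c "
from h import *
plan(0.6,0.2,60)"
```

```text
shift mm [ 13.7   3.4 -32.1] turn [0.001 0.003 0.001] now deck [ 4.5 -0.6 94.8]
```

Request:
step_arm(
  series=[
    [4.5, 1.1, -10.7, 0, 0.001, 0, 1],
    [4.6, 1.1, -10.7, 0, 0.001, 0, 1],
    [4.6, 1.1, -10.7, 0.001, 0.001, 0, 1],
    [4.9, 0.9, -8.7, 0, 0, 0, 1],
    [4.9, 0.9, -8.7, 0, 0, 0, 1],
    [2.5, 0.5, -4.3, 0, 0, 0, 1],
    [0, 0, 0, 0, 0, 0, 1],
    [0, 0, 0, 0, 0, 0, 1],
  ],
)

```text
clock: 24.3
tool_pos: [0.6366, 0.0963, 0.0864]
eef_rot: [0.617, 0.743, 0.199, 0.165]
contact_force: [0.1, 0.0, -0.4]
opening: 0.333
finger_force: 34.6
```

Run:
```python
from h import *
plan(0.6,0.2,11.4); print(r.get_state()["contact_force"]@deck()[1])
p,d,c,X,m=chk()
rep("lip",X[m&(X[...,2]>48.5)&(X[...,2]<54)&(X[...,1]<45)&(X[...,1]>20)&(abs(X[...,0])<10)])
rep("wedgetop",X[m&(X[...,2]>62)&(X[...,2]<74)&(X[...,1]>45)&(abs(X[...,0])<16)])
rep("relay face",X[m&(X[...,1]>13)&(X[...,1]<21)&(X[...,2]>25)&(X[...,2]<70)&(abs(X[...,0])<14)])
```

```text
shift mm [ 11.7   1.7 -20.1] turn [-0.001 -0.    -0.   ] now deck [ 0.4  0.7 34.7]
[-0.07881198  0.00699131 -0.41574571]
lip 1557 [[-7.0, 24.8, 49.8], [0.5, 32.9, 51.9], [8.2, 40.3, 53.2]]
wedgetop 4837 [[-11.5, 52.4, 66.8], [-1.0, 64.0, 68.4], [9.6, 75.0, 69.9]]
relay face 3286 [[-13.4, 13.4, 30.6], [0.0, 18.5, 61.5], [13.4, 19.2, 69.7]]
```

Catch still open and the relay is square in the grip. Insert now.

Request:
step_arm(
  series=[
    [1.6, 0.2, -2.6, 0, 0, 0, 1],
    [1.5, 0.2, -2.6, 0, 0, 0, 1],
    [1.5, 0.2, -2.6, 0, 0, 0, 1],
    [1.5, 0.2, -2.6, 0, 0, 0, 1],
    [1.5, 0.2, -2.6, 0, 0, 0, 1],
    [0, 0, 0, 0, 0, 0, 1],
  ],
)

```text
clock: 24.95
tool_pos: [0.6444, 0.0971, 0.0729]
eef_rot: [0.617, 0.743, 0.199, 0.165]
contact_force: [0.7, 0.4, -1.4]
opening: 0.341
finger_force: 34.6
```

```bash
python3 -c "
from h import *
plan(0.6,0.2,11.4); print(r.get_state()['contact_force']@deck()[1])"
```

```text
shift mm [ 4.   0.9 -6.6] turn [-0.001 -0.001  0.   ] now deck [ 0.4  0.  19.1]
[-0.03261879  0.21999433 -1.54906574]
```

Request:
step_arm(
  series=[
    [1.3, 0.25, -2.2, 0, 0, 0, 1],
    [1.3, 0.25, -2.2, 0, 0, 0, 1],
    [1.3, 0.25, -2.2, 0, 0, 0, 1],
    [0.6, 0.1, -1, 0, 0, 0, 1],
    [0, 0, 0, 0, 0, 0, 1],
    [0, 0, 0, 0, 0, 0, 1],
  ],
)

```text
clock: 25.55
tool_pos: [0.6487, 0.098, 0.0661]
eef_rot: [0.617, 0.743, 0.199, 0.165]
contact_force: [-2.7, -1.6, 4.6]
opening: 0.341
finger_force: 34.5
```

```bash
python3 -c "
from h import *
plan(0.6,0.2,11.4); print(r.get_state()['contact_force']@deck()[1])"
```

```text
shift mm [-0.3  0.   0.2] turn [-0.001 -0.     0.   ] now deck [ 0.8  0.1 11. ]
[-0.28660086 -1.06500648  5.46470497]
```

Request:
step_arm(
  series=[
    [0.7, 0.15, -1.3, 0, 0, 0, 1],
    [0, 0, 0, 0, 0, 0, 1],
    [0, 0, 0, 0, 0, 0, 1],
  ],
)

```text
clock: 25.85
tool_pos: [0.6494, 0.098, 0.0656]
eef_rot: [0.617, 0.743, 0.2, 0.166]
contact_force: [-5.5, -2.6, 11.2]
opening: 0.336
finger_force: 34.9
```

```bash
python3 -c "
from h import *
plan(0.6,0.2,11.4); print(r.get_state()['contact_force']@deck()[1])"
```

```text
shift mm [-1.1 -0.   0.7] turn [-0.     0.001 -0.   ] now deck [ 1.2  0.  10.3]
[ 0.47159668 -1.56598003 12.60931067]
```

Firm contact at 12.6 N with the pose at the seated reference. I'll release, back out and check the relay's top height.

Request:
step_arm(
  series=[
    [-0.5, -0.1, 0.9, 0, 0, 0, 1],
    [0, 0, 0, 0, 0, 0, 0.62],
    [0, 0, 0, 0, 0, 0, 0.58],
    [0, 0, 0, 0, 0, 0, 0.54],
    [0, 0, 0, 0, 0, 0, 0.5],
    [-2.5, -0.5, 4.3, 0, 0, 0, 0.5],
    [-4.9, -0.9, 8.7, 0, 0, 0, 0.5],
    [-4.9, -0.9, 8.7, 0, 0, 0, 0.5],
    [-9.8, -1.8, 17.3, 0, 0, 0, 0.5],
    [-9.8, -1.8, 17.3, 0, 0, 0, 0.5],
    [-9.8, -1.8, 17.3, 0, 0, 0, 0.5],
    [0, 0, 0, 0, 0, 0, 0.5],
    [0, 0, 0, 0, 0, 0, 0.5],
  ],
)

```text
clock: 27.15
tool_pos: [0.6076, 0.0902, 0.1397]
eef_rot: [0.617, 0.743, 0.2, 0.166]
contact_force: [-0.0, 0.2, -0.7]
opening: 0.502
finger_force: 0.0
```

Run:
```python
from h import *
plan(0,64,92)
p,d,c,X,m=chk(); cv2.imwrite("pics/w5.png",cv2.resize(p,(800,600)))
rep("relaytop",X[m&(X[...,2]>36)&(X[...,2]<60)&(X[...,1]<20)&(abs(X[...,0])<18)])
rep("lip",X[m&(X[...,2]>48.5)&(X[...,2]<54)&(X[...,1]<45)&(X[...,1]>20)&(abs(X[...,0])<10)])
rep("wedgetop",X[m&(X[...,2]>62)&(X[...,2]<74)&(X[...,1]>45)&(abs(X[...,0])<16)])
```

```text
shift mm [-11.1  63.   -3.9] turn [-0.     0.001  0.   ] now deck [ 1.4  0.1 95.7]
relaytop 2717 [[-15.1, -16.3, 38.4], [-0.6, 2.3, 44.9], [13.5, 18.1, 46.4]]
lip 776 [[-7.2, 24.9, 49.7], [0.2, 32.8, 51.9], [8.2, 40.2, 53.2]]
wedgetop 2096 [[-11.5, 52.5, 66.6], [-1.1, 64.0, 68.4], [9.9, 75.1, 70.0]]
```

View pics/w5.png

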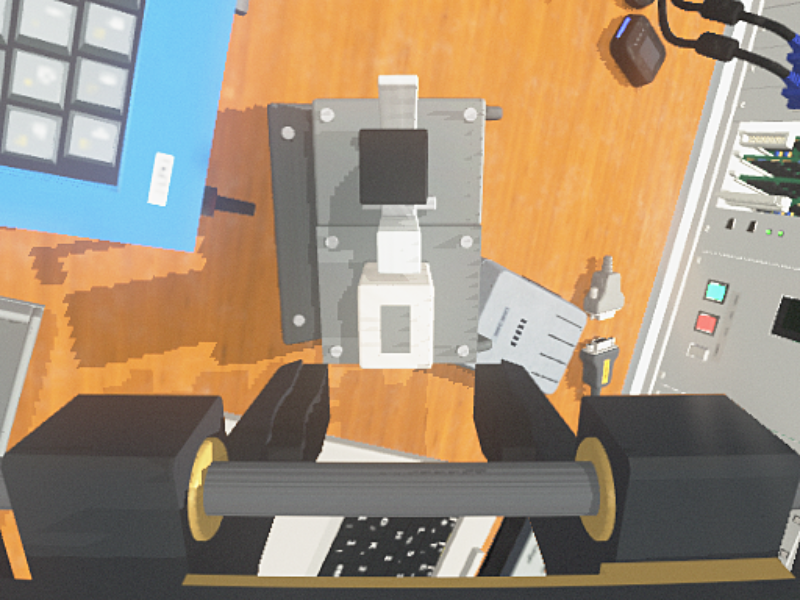

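The new relay is seated, top at z ≈43.9 once corrected, at (396,325). The wedge still stands at (393,165). I'll go back to the wedge.

Request:
step_arm(
  series=[
    [-2, 10.5, 0, 0, 0, 0, 0.5],
    [-2, 10.5, 0, 0, 0, 0, 0.5],
    [-2, 10.5, 0, 0, 0, 0, 0.5],
    [-2, 10.5, 0, 0, 0, 0, 0.5],
    [-2, 10.5, 0, 0, 0, 0, 0.5],
    [-2, 10.5, 0, 0, 0, 0, 0.5],
    [0, 0, 0, 0, 0, 0, 0.5],
    [0, 0, 0, 0, 0, 0, 0.5],
  ],
)

```text
clock: 28.0
tool_pos: [0.5953, 0.1535, 0.139]
eef_rot: [0.617, 0.743, 0.199, 0.165]
contact_force: [-0.2, -0.2, -0.2]
opening: 0.499
finger_force: 0.0
```

```bash
python3 -c "
from h import *
plan(-0.5,63.5,24)"
```

```text
shift mm [ 34.3   5.3 -62.3] turn [-0. -0. -0.] now deck [ 0.6 64.5 95.3]
```

Request:
step_arm(
  series=[
    [4.3, 0.6, -7.8, 0, 0, 0, 0.5],
    [4.3, 0.6, -7.8, 0, 0, 0, 0.5],
    [4.3, 0.7, -7.8, 0, 0, 0, 0.5],
    [4.3, 0.7, -7.8, 0, 0, 0, 0.5],
    [4.3, 0.7, -7.8, 0, 0, 0, 0.5],
    [4.3, 0.7, -7.8, 0, 0, 0, 0.5],
    [4.3, 0.7, -7.8, 0, 0, 0, 0.5],
    [4.2, 0.6, -7.7, 0, 0, 0, 0.5],
    [0, 0, 0, 0, 0, 0, 0.6],
    [0, 0, 0, 0, 0, 0, 0.7],
    [0, 0, 0, 0, 0, 0, 1],
    [0, 0, 0, 0, 0, 0, 1],
    [0, 0, 0, 0, 0, 0, 1],
    [0, 0, 0, 0, 0, 0, 1],
  ],
  force=40,
)

```text
clock: 29.4
tool_pos: [0.6295, 0.1588, 0.077]
eef_rot: [0.617, 0.743, 0.199, 0.165]
contact_force: [-0.7, -0.1, 1.3]
opening: 0.241
finger_force: 40.0
```

Request:
step_arm(
  series=[
    [-2, -0.4, 3.5, 0, 0, 0, 1],
    [-2.5, -0.5, 4.3, 0, 0, 0, 1],
    [-2.5, -0.5, 4.3, 0, 0, 0, 1],
    [-2.5, -0.5, 4.3, 0, 0, 0, 1],
    [-2.5, -0.5, 4.3, 0, 0, 0, 1],
    [-4.9, -0.9, 8.7, 0, 0, 0, 1],
    [-4.9, -0.9, 8.7, 0, 0, 0, 1],
    [-4.9, -0.9, 8.7, 0, 0, 0, 1],
    [-4.9, -0.9, 8.7, 0, 0, 0, 1],
    [-4.9, -0.9, 8.7, 0, 0, 0, 1],
    [0, 0, 10, 0, 0, 0, 1],
    [0, 0, 0, 0, 0, 0, 1],
  ],
)

```text
clock: 30.6
tool_pos: [0.5938, 0.1522, 0.1528]
eef_rot: [0.617, 0.743, 0.2, 0.166]
contact_force: [-0.4, 0.1, -1.1]
opening: 0.244
finger_force: 40.0
```

Run:
```python
from h import *
print(r.get_state()["contact_force"],r.get_state()["opening"])
p,d,c,X,m=chk()
rep("lip",X[m&(X[...,2]>48.5)&(X[...,2]<54)&(X[...,1]<45)&(abs(X[...,0])<10)])
rep("lug",X[m&(X[...,2]>43)&(X[...,2]<52)&(X[...,1]>60)&(abs(X[...,0])<10)])
pv(.433,-.027,.12,0)
```

```text
[-0.38676831  0.1429749  -1.07095786] 0.24403178631334488
lip 0 
lug 193 [[-6.0, 71.8, 43.4], [0.3, 76.5, 47.5], [6.7, 78.9, 49.5]]
shift mm [-160.8 -178.9  -32. ] turn [-0.049  0.524 -0.18 ] [ 0.09  0.82 -0.78  2.18  1.99  0.68 -2.05]
```

The catch closed (lug back at y 76). Wedge to the tray's right half.

Request:
step_arm(
  series=[
    [-10, -5, 25, 0, 0, 0, 1],
    [-13, -15, 10, -0.004, 0.044, -0.015, 1],
    [-13, -15, 0, -0.004, 0.044, -0.015, 1],
    [-13, -15, 0, -0.004, 0.044, -0.015, 1],
    [-13, -15, 0, -0.004, 0.044, -0.015, 1],
    [-13, -15, 0, -0.004, 0.044, -0.015, 1],
    [-13, -15, 0, -0.004, 0.044, -0.015, 1],
    [-13, -15, 0, -0.004, 0.044, -0.015, 1],
    [-13, -15, 0, -0.004, 0.044, -0.015, 1],
    [-13, -15, 0, -0.004, 0.044, -0.015, 1],
    [-13, -15, 0, -0.004, 0.044, -0.015, 1],
    [-13, -15, 0, -0.004, 0.044, -0.015, 1],
    [-8, -9, 0, -0.004, 0.044, -0.015, 1],
    [0, 0, 0, 0, 0, 0, 1],
    [0, 0, 0, 0, 0, 0, 1],
  ],
)

```text
clock: 32.15
tool_pos: [0.4326, -0.0269, 0.1857]
eef_rot: [0.707, 0.707, -0.001, -0.003]
contact_force: [0.0, 0.2, 0.7]
opening: 0.248
finger_force: 40.0
```

```bash
python3 -c "
from h import *
pv(.433,-.027,.022,0)"
```

```text
shift mm [ 4.000e-01 -1.000e-01 -1.637e+02] turn [-0.002 -0.005  0.001] [ 0.48  0.66 -0.83  2.15  0.8   0.68 -0.91]
```

Request:
step_arm(
  series=[
    [0, 0, -30, 0, 0, 0, 1],
    [0, 0, -40, 0, 0, 0, 1],
    [0, 0, -40, 0, 0, 0, 1],
    [0, 0, -30, 0, 0, 0, 1],
    [0, 0, -15, 0, 0, 0, 1],
    [0, 0, -4, 0, 0, 0, 1],
    [0, 0, 0, 0, 0, 0, 1],
    [0, 0, 0, 0, 0, 0, 1],
  ],
)

```text
clock: 32.95
tool_pos: [0.4326, -0.0268, 0.0276]
eef_rot: [0.707, 0.707, -0.001, -0.002]
contact_force: [0.2, -0.3, -0.4]
opening: 0.247
finger_force: 40.0
```

Request:
step_arm(
  series=[
    [0, 0, -3, 0, 0, 0, 1],
    [0, 0, -2, 0, 0, 0, 1],
    [0, 0, -1.5, 0, 0, 0, 1],
    [0, 0, 0, 0, 0, 0, 1],
    [0, 0, 0, 0, 0, 0, 1],
  ],
)

```text
clock: 33.45
tool_pos: [0.4325, -0.0274, 0.0214]
eef_rot: [0.707, 0.707, -0.001, -0.002]
contact_force: [-1.1, -0.2, 9.9]
opening: 0.247
finger_force: 40.0
```

Touching the floor. I'll release, retreat and make the last check.

Request:
step_arm(
  series=[
    [0, 0, 0.5, 0, 0, 0, 0.74],
    [0, 0, 0, 0, 0, 0, 0.7],
    [0, 0, 0, 0, 0, 0, 0.65],
    [0, 0, 0, 0, 0, 0, 0.6],
    [0, 0, 0, 0, 0, 0, 0.55],
    [0, 0, 15, 0, 0, 0, 0.55],
    [0, 0, 30, 0, 0, 0, 0.55],
    [0, 0, 40, 0, 0, 0, 0.55],
    [0, 0, 40, 0, 0, 0, 0.55],
    [0, -30, 20, 0, 0, 0, 0.55],
    [0, -40, 0, 0, 0, 0, 0.55],
    [0, -40, 0, 0, 0, 0, 0.55],
    [0, 0, 0, 0, 0, 0, 0.55],
  ],
)

```text
clock: 34.75
tool_pos: [0.4306, -0.1437, 0.1652]
eef_rot: [0.711, 0.703, -0.004, -0.002]
contact_force: [-0.5, 0.2, 0.4]
opening: 0.449
finger_force: 0.0
```

Run:
```python
from h import *
O,Rd=deck(); out=[]
for n in("scene","side"):
    p,d,c=snap(n); P=cloud(d,c); X=(P-O)@Rd*1000
    rep("lip "+n,X[(X[...,2]>48)&(X[...,2]<55)&(X[...,1]<45)&(X[...,1]>-10)&(abs(X[...,0])<12)])
    rep("relaytop",X[(X[...,2]>40)&(X[...,2]<47)&(X[...,1]<8)&(X[...,1]>-20)&(abs(X[...,0])<16)])
    for nm,q,h in(("old",(.447,.048),.064),("wedge",(.4325,-.027),.064)):
        rep(nm,P[(np.hypot(P[...,0]-q[0],P[...,1]-q[1])<.03)&(abs(P[...,2]-h)<.006)]*1000)
    out.append(cv2.resize(p[90:350,60:320],(390,390)))
cv2.imwrite("pics/end.png",np.hstack(out))
```

```text
lip scene 0 
relaytop 0 
old 84 [[430.3, 29.8, 58.4], [439.5, 44.1, 64.7], [450.0, 65.1, 67.8]]
wedge 72 [[420.6, -43.0, 58.3], [429.5, -32.8, 64.2], [442.6, -18.9, 67.4]]
lip side 22 [[-4.3, -5.6, 48.2], [3.8, 13.4, 51.0], [9.5, 25.9, 54.6]]
relaytop 33 [[-6.5, -18.4, 40.9], [4.5, -8.9, 44.0], [14.8, 5.3, 46.6]]
old 6 [[432.2, 44.1, 63.3], [434.2, 49.0, 65.9], [435.4, 60.5, 67.7]]
wedge 36 [[421.7, -45.0, 59.5], [427.1, -34.4, 65.0], [435.6, -16.3, 68.4]]
```

View pics/end.png

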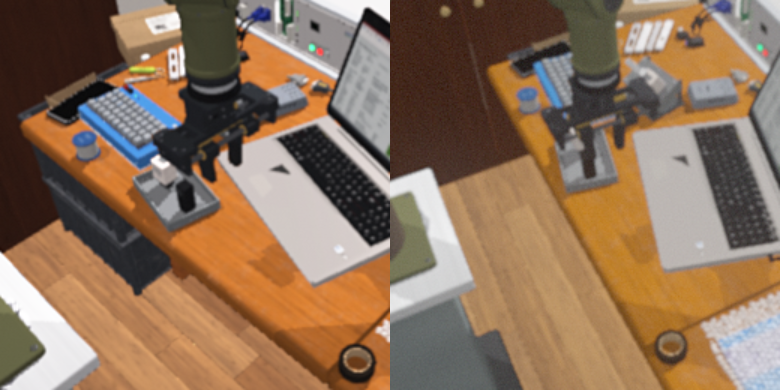

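Both parts stand in the tray: relay at (160,168), wedge at (187,193) in the left half. The arm hides the socket, so I'll move aside once to confirm the catch.

Request:
step_arm(
  series=[
    [0, -30, 5, 0, 0, 0, 0.55],
    [0, -30, 5, 0, 0, 0, 0.55],
    [0, -30, 5, 0, 0, 0, 0.55],
    [0, -30, 5, 0, 0, 0, 0.55],
    [0, -30, 5, 0, 0, 0, 0.55],
    [0, -30, 5, 0, 0, 0, 0.55],
    [0, 0, 0, 0, 0, 0, 0.55],
    [0, 0, 0, 0, 0, 0, 0.55],
  ],
)

```text
clock: 35.65
tool_pos: [0.4326, -0.3157, 0.1957]
eef_rot: [0.707, 0.707, -0.001, -0.003]
contact_force: [0.6, 1.3, -0.3]
opening: 0.449
finger_force: 0.0
```

Run:
```python
from h import *
O,Rd=deck()
for n in("scene","side"):
    p,d,c=snap(n); P=cloud(d,c); X=(P-O)@Rd*1000
    rep("lip "+n,X[(X[...,2]>49)&(X[...,2]<56)&(X[...,1]<60)&(X[...,1]>-20)&(abs(X[...,0])<12)])
    rep("relaytop",X[(X[...,2]>42)&(X[...,2]<47)&(X[...,1]<20)&(X[...,1]>-20)&(abs(X[...,0])<16)])
    rep("lug",X[(X[...,2]>43)&(X[...,2]<52)&(X[...,1]>60)&(X[...,1]<110)&(abs(X[...,0])<10)])
```

```text
lip scene 22 [[-6.0, 9.5, 49.2], [1.3, 16.8, 51.2], [8.1, 24.9, 55.1]]
relaytop 76 [[-15.5, -17.9, 42.2], [-2.2, -1.8, 44.3], [13.7, 16.0, 47.0]]
lug 11 [[-6.5, 72.2, 43.5], [1.7, 74.2, 47.3], [7.3, 78.2, 51.1]]
lip side 0 
relaytop 0 
lug 0
```

The lip lies from y 9.5, which is closed, over the seated relay.

```bash
python3 -c "
from h import *
print(r.finish_job())"
```

```text
the job is handed in; nothing more can be done
None
```

The job is handed in at about 36 s of the 72 s allowed: the new relay is seated, the catch is closed over it, and the old relay and wedge are standing in the tray; I never moved to the reel, tape roll or interface box, though I did not re-measure them at the end.

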